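Feed the vial cassette into the autosampler lane

TASK

Push the white-and-orange vial cassette straight down the lane between the two blue guide rails, without it or the robot touching either rail, until it sits fully home against the white housing at the lane's end; then press the green button on the housing all the way down and let go. Only push with the fingers: keep the cassette flat on the deck, never lift it or tip it. Do not press the button before the cassette is home, and leave the beaker, bottle and jar where they stand.

Things in the scene. Friction and masses are not known exactly. Their poses are not given: they have to be found in the camera images.
- feeder: Fixed feeder: light grey deck 3 mm thick with rails and housing. Origin on the bench, on the lane's centre line; x runs along the lane into the feeder (roughly world +y, up to 0.25 rad off), y left of that, z up. Staging area x -270 to -60 mm, y -130 to 130 mm. Lane x -60 to 160 mm, y -60 to 60 mm. A yellow line at x -66 mm marks the mouth.
- lane_end (a point): Point on the lane's centre line at the foot of the end stop, on the deck: feeder x = 160 mm, z = 3 mm. The end stop is the front face of the white and blue housing (feeder x 160 to 250 mm, 160 mm wide, top 60 mm above the bench).
- cassette: Loose closed box, white with an orange band, coloured flush caps on top: 110 mm long (x), 98 wide (y), 50 tall; 0.28 to 0.56 kg. Origin at the centre of its underside. Starts in the staging area, up to 40 mm off the centre line and 0.25 rad askew, its x roughly along the feeder's x. Slides at about 1 to 6 N. Home, its origin is at feeder x = 105 mm; centred it has 11 mm to each rail.
- rail_left: Left blue guide rail, fixed: 220 mm long, 9 mm wide, its top 18 mm above the bench. Its frame coincides with the feeder's; it spans x -60 to 160 mm, y 60 to 69 mm there. Nothing may touch it.
- rail_right: Right blue guide rail, the same, at y -69 to -60 mm of the feeder. Nothing may touch it.
- start_button_top (a point): Centre of the top of the green round push button (32 mm across) on the housing, which is pressed straight down; it stands on the feeder's centre line at x = 205 mm.
- start_button (a joint): Travel of the green button in m: 0 released, 0.006 fully down; springs back. Fully down takes 5 N.
- beaker: Bystander: glass beaker, 66 mm across, 85 mm tall, loose on the bench beside the lane or beyond the housing; origin at the centre of its underside.
- reagent: Bystander: amber bottle, 60 mm across, 100 mm tall, loose on the bench beside the lane or beyond the housing; origin at the centre of its underside.
- jar: Bystander: white jar with a red cap, 54 mm across, 65 mm tall, loose on the bench beside the lane or beyond the housing; origin at the centre of its underside.
Not all that is in view belongs to the job. What is shaped like the cassette but pink or red is not meant.

How it is judged:
On the way, in this order (a step that is already met when the one before it is completed fails the run):
1. the cassette is pushed fully home in the lane (x of cassette in the frame of feeder above 0.1 m and y of cassette in the frame of feeder between -0.011 and 0.011 m and z of cassette in the frame of feeder below 0.006 m and angle between the x axis of cassette and the x axis of feeder, either way round below 0.12 rad), for 0.2 s.
2. the green button is pressed down (value of joint start_button above 0.0045 m), for 0.05 s.
At the end, for the whole second after the job is handed in: The cassette lies flat in the lane, within 5 mm of the end stop, between the rails (within 11 mm of the centre line, within 0.12 rad of straight), at rest, and the button has been pressed (at least 4.5 mm) after that and released (all of step 1 and linear speed of cassette below 0.01 m/s and value of joint start_button below 0.002 m); the robot touches nothing.
It fails at once if something touches a guide rail (contact force between any of rail_left, rail_right and anything else above 0.3 N).
It fails at once if the cassette is lifted more than 7 mm off the deck or tipped (z of cassette in the frame of feeder above 0.01 m or angle between cassette's own z axis and vertical above 0.15 rad).
It fails at once if the button is pressed before the cassette is home (value of joint start_button above 0.003 m and x of cassette in the frame of feeder below 0.095 m).
It fails at once if a bystander is moved more than 20 mm (distance of any of beaker, reagent, jar from where it was at the start of the episode above 0.02 m).
It also fails if it takes over 64 s, if anything falls off the work surface, if the arm or the gripper's body presses on something with over 40 N, if the wrist force passes 120 N, or if a joint passes its speed limit or range.

ROBOT

A 6-joint arm with a two-finger parallel gripper is mounted at the origin on the work surface. World frame = base frame: x ahead of the robot, y to its left, z up, the work surface at z = 0. Lengths are in m, angles in rad, forces in N, time in s.
With the tool pointing down it reaches from about 0.35 to 0.725 m from the base axis. Payload 6 kg.
Tool frame: the origin (TCP) lies between the finger pads; the fingertips stand 25 mm ahead of it and the grasp point (between the pads) lies 6 mm ahead of it; z points along the fingers, y is the line along which they close (so a half turn about z gives the same grasp; the last joint's range is limited). The gripper opens to 85 mm and grips with 20 to 120 N. Pads are 22 mm wide; open, the fingers measure 114 mm over their backs; the gripper's body (76 mm by 85 mm) begins 54 mm behind the grasp point. The pads swing forward as they close: fully open they stand 13 mm farther back than shut.
Start: joints at [1.655, 0.04, 0.085, 0, -1.615, -0.334], TCP at [0.148, 0.581, 0.256] pointing down, gripper open.
Joint ranges: [-2.56, 2.56], [-1.29, 2.01], [-1.08, 1.49], [-3.29, 1.98], [-2.81, -0.18], [-2.99, 2.99]. Speed limits (rad/s): [2.57, 2.57, 3.01, 3.14, 3.14, 3.14].

INTERFACE

Orientations are given as a unit quaternion [x, y, z, w].
In Python, from station import r, viewer gives the robot as it stands.
- The arm moves only by the tool play_rows, never from a script. Its arguments are lists of equal length, an entry for each row: "travel": the shift along the tool's x, y, z in cm, a list of three; "turn": the turn about the tool's z in degrees; "grip": the gripper command: -1 is shut, 1 is fully open, values between are in proportion. A call has 1 to 20 rows; each row shifts and turns the commanded pose from where the row before left it, along the tool's axes as they then stand; what a row does not reach is not made up. A row lasts 1/12 s, in which the tool goes at most 41.7 mm and 7.16 degrees, less where a joint would pass 70% of its speed; a pose out of reach is approached as far as the arm can. A call with a gripper value outside its range is refused whole. The fingers move at their own pace and stop on an object; the grip force is fixed at half the most. Time passes only in rows, so rows that do not move let the fingers close. It gives the time, the measured TCP pose, the force, the opening and the grip force at its end, in the units of the state.
- r.observe(): the state, without advancing time (a new reading comes with each control period).
- viewer.read_camera(name): name is "side" or "top"; returns the picture (420x560x3 uint8, red, green, blue); there is no depth.
- viewer.calibration(name): a dict with "K" (3x3 intrinsics, pixels), "R" (3x3) and "t" (3): a world point X has camera coordinates R X + t. Camera axes: x right, y down, z forward; pixel columns grow to the right and rows downward; lengths in m; the calibration is good to about 2 mm. A picture is of the moment at which its call begins. calibration takes no time and is no camera call.
- r.close_job(): hands the job in; it is judged then, once.
The state is a dict: "time_s": time; "qpos": joint angles; "qvel": joint speeds; "joint_torque": joint torques, N m; "tcp_pos": TCP position; "eef_rot": TCP orientation; "force": force on the tool from outside, world axes, zero at the start; "torque": the same for the moment, N m; "finger_gap": finger opening in m; "grip_force": force on a finger pad.
Only numpy, scipy, OpenCV 4.12 (cv2) and the standard library are available. Lean on these libraries where they do the work, as an engineer would, in place of code of your own. Each camera call takes 0.05 s, during which the arm holds its last target. There are 200 camera calls.

## Working session

There is one attempt and no reset: what is moved stays moved. The work goes in short steps, Python scripts to look and compute and a tool call to move; the robot and the scene stay as the last step left them, time stands still between calls to the robot, and variables do not carry over. Pictures are saved under pics/ and viewed, at most 10 in all, crops included, and the job is handed in when it is done.

Besides the shell and the picture viewer there is one more tool, called in YAML: its name, and indented under it one key for each argument. play_rows: Moves the arm, as the interface text tells. Its arguments: {"type":"object","properties":{"travel":{"type":"array"},"turn":{"type":"array"},"grip":{"type":"array"}},"required":["travel","turn","grip"]}

```bash
mkdir -p pics; python3 - <<'E'
from station import r, viewer
import cv2
for n in("top","side"):
    im=viewer.read_camera(n); cv2.imwrite(f"pics/{n}0.png",im[:,:,::-1])
    c=viewer.calibration(n); print(n,c)
s=r.observe(); print(s['time_s'],s['tcp_pos'],s['eef_rot'],s['finger_gap'])
E
```

```text
top {'K': array([[420.03725847,   0.        , 277.90520498],
       [  0.        , 420.03725847, 202.58696924],
       [  0.        ,   0.        ,   1.        ]]), 'R': array([[-0.00584758, -0.99983891,  0.01696942],
       [-0.98601715,  0.00293887, -0.16661797],
       [ 0.16654126, -0.01770645, -0.98587549]]), 't': array([-0.0309492 ,  0.67059992,  1.04066404])}
side {'K': array([[506.20237977,   0.        , 281.40728641],
       [  0.        , 506.20237977, 207.2752953 ],
       [  0.        ,   0.        ,   1.        ]]), 'R': array([[ 0.99718796, -0.07416107, -0.0107848 ],
       [-0.04523194, -0.48086235, -0.87562862],
       [ 0.05975155,  0.87365413, -0.48286459]]), 't': array([-0.63603519,  0.08530378,  1.37407719])}
0.1 [0.14817932 0.58115205 0.255382  ] [ 9.92209782e-01 -1.24575703e-01 -4.18110312e-05  8.00572185e-04] 0.08551993628024908
```

View pics/top0.png

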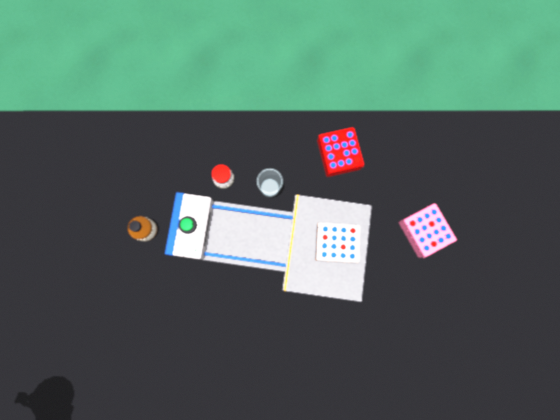

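View pics/side0.png

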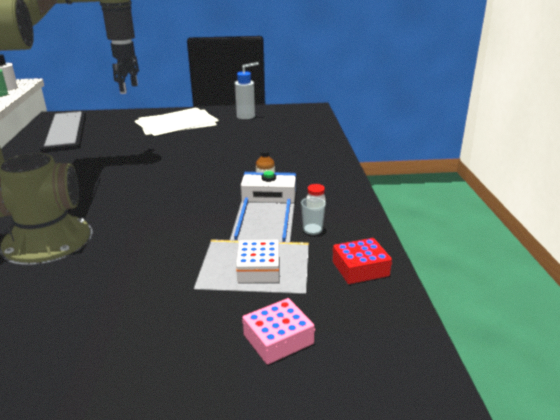

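The candidates are the white/orange cassette at top pixel (339,243), the red box at (341,151) and the pink box at (428,231). I choose the white one on the deck. The housing is at about (190,226), the button at (187,225), the jar at (222,176), the beaker at (269,182) and the bottle at (142,229).

```bash
cat > h.py <<'E'
import numpy as np, cv2
from station import r, viewer
def back(n,uv,z):
    c=viewer.calibration(n); uv=np.atleast_2d(uv).astype(float)
    d=np.c_[uv,np.ones(len(uv))]@np.linalg.inv(c['K']).T@c['R']; C=-c['R'].T@c['t']
    return (C+d*((z-C[2])/d[:,2])[:,None])[:,:2]
def proj(n,X):
    c=viewer.calibration(n); p=(np.atleast_2d(X)@c['R'].T+c['t'])@c['K'].T
    return p[:,:2]/p[:,2:]
def blobs(mask,amin=15):
    k,l,s,c=cv2.connectedComponentsWithStats(mask.astype(np.uint8))
    return [(np.argwhere(l==i)[:,::-1],s[i]) for i in range(1,k) if s[i][4]>=amin]
E
python3 - <<'E'
from h import *
im=cv2.imread('pics/top0.png'); hsv=cv2.cvtColor(im,cv2.COLOR_BGR2HSV)
H,S,V=[hsv[:,:,i].astype(int) for i in range(3)]
R=np.zeros(H.shape,bool); R[185:310,160:380]=1
def rep(name,m,z):
    for p,s in blobs(m&R):
        w=back('top',p,z); c=w.mean(0); e,v=np.linalg.eigh(np.cov(w.T)); print(name,s[:5],c.round(4),'ang',np.arctan2(v[1,1],v[0,1]).round(4),(np.sqrt(12*e)).round(4))
rep('blue',(H>95)&(H<125)&(S>110),.018)
rep('yel',(H>12)&(H<38)&(S>70),.003)
rep('green',(H>45)&(H<90)&(S>120),.066)
print(im[243,315:365].tolist()[::3]); print(im[215:270,345].tolist()[::3]); print(im[230,300:315:5].tolist())
cr=cv2.resize(im[185:305,160:380],None,fx=3.6,fy=3.6,interpolation=cv2.INTER_CUBIC); cv2.imwrite('pics/crop0.png',cr)
E
```

```text
blue [164 192  20  64 535] [0.6218 0.2456] ang 2.9934 [0.0225 0.1698]
blue [212 205  80  14 218] [0.6528 0.0367] ang 1.4238 [0.0073 0.2191]
blue [204 252  82  14 204] [0.5263 0.0564] ang 1.4247 [0.0066 0.2186]
yel [284 194  15  98 162] [ 0.5717 -0.0694] ang 2.9948 [0.0045 0.2755]
green [180 218  13  13 140] [0.6139 0.2013] ang -2.5229 [0.0294 0.03  ]
[[221, 217, 222], [255, 255, 255], [255, 255, 255], [255, 210, 158], [255, 255, 255], [255, 255, 255], [255, 247, 241], [255, 255, 255], [255, 255, 255], [254, 254, 255], [255, 255, 255], [255, 255, 255], [255, 255, 255], [255, 255, 255], [255, 255, 255], [248, 245, 247], [244, 240, 242]]
[[242, 238, 240], [243, 239, 240], [241, 236, 238], [254, 253, 254], [255, 253, 252], [255, 199, 124], [255, 255, 255], [255, 249, 243], [255, 213, 157], [255, 255, 255], [233, 233, 255], [210, 211, 255], [255, 255, 255], [255, 242, 230], [255, 252, 249], [255, 255, 255], [236, 233, 238], [242, 238, 239], [244, 240, 241]]
[[244, 240, 242], [243, 238, 240], [243, 239, 241]]
```

View pics/crop0.png

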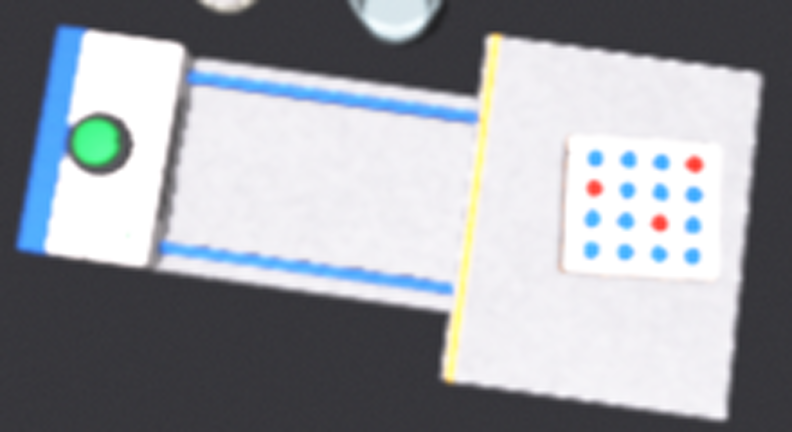

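The crop shows the white cassette with its orange edge, with corners at about (565,135) and (720,280) in the crop. The rails, yellow line and green button agree with the given sizes. Next I get the cassette pose.

```bash
cat >> h.py <<'E'
TH=1.4242; F0=np.array([.5822,-.0029])
RF=np.array([[np.cos(TH),-np.sin(TH)],[np.sin(TH),np.cos(TH)]])
w2f=lambda w:(np.atleast_2d(w)-F0)@RF
f2w=lambda f:np.atleast_2d(f)@RF.T+F0
def toolxy():
    from scipy.spatial.transform import Rotation as Ro
    s=r.observe(); M=Ro.from_quat(s['eef_rot']).as_matrix(); return s,M
def cassette(name):
    im=viewer.read_camera('top'); cv2.imwrite(name,im[:,:,::-1])
    hsv=cv2.cvtColor(im,cv2.COLOR_RGB2HSV); H,S,V=[hsv[:,:,i].astype(int) for i in range(3)]
    ctr=[]
    m=(S>50)&(V>150)
    for p,s in blobs(m,4):
        if s[4]>50: continue
        w=np.average(back('top',p,.053),axis=0,weights=S[p[:,1],p[:,0]]); f=w2f(w)[0]
        if -.28<f[0]<.16 and abs(f[1])<.13: ctr.append(f)
    return np.array(ctr),im
E
python3 - <<'E'
from h import *
c,im=cassette('pics/top1.png'); print(len(c)); print((c*1000).round(1).tolist())
(a,b),(w,h),ang=cv2.minAreaRect((c*1000).astype(np.float32)); print(a,b,w,h,ang)
m=((im.min(2)>=250)).astype(np.uint8); m[:, :310]=0; m[:,370:]=0; m[:215]=0; m[270:]=0
p=np.argwhere(m)[:,::-1]; f=(w2f(back('top',p,.053))*1000).astype(np.float32); print(cv2.minAreaRect(f))
s,M=toolxy(); print(M.round(3)); print('tool x,y in feeder',RF.T@M[:2,0],RF.T@M[:2,1], w2f(s['tcp_pos'][:2]))
for n,x in(('rear',[-.27,0]),('home',[.105,0])): print(n,f2w(x))
E
```

```text
16
[[-148.3, -42.1], [-172.2, -44.7], [-195.9, -46.3], [-219.9, -48.0], [-150.2, -20.7], [-174.1, -22.7], [-197.9, -24.5], [-221.7, -26.4], [-151.6, 1.1], [-175.5, -0.5], [-199.7, -2.5], [-223.6, -4.4], [-153.6, 23.4], [-177.6, 21.5], [-201.9, 19.4], [-225.6, 17.7]]
-186.8280029296875 -12.5267333984375 72.44458770751953 66.38624572753906 4.558347225189209
((-186.98309326171875, -12.543731689453125), (109.87071228027344, 96.81343078613281), 4.40732479095459)
[[ 0.969 -0.247 -0.   ]
 [-0.247 -0.969 -0.001]
 [ 0.     0.001 -1.   ]]
tool x,y in feeder [-0.10297976 -0.99468345] [-0.99468257  0.10297981] [[0.5144501  0.51467351]]
rear [[ 0.54276061 -0.27000398]]
home [[0.59753754 0.10097377]]
```

Cassette: feeder (-187, -12.5) mm, yaw +4.5°, fitted top 110x97 mm, which matches the given size.

Plan:
1. Push it sideways from the right side with two fingers, which sets y and squares it up.
2. Push it from behind with the fingertips above rail height.

I approach high first.

play_rows:
  travel:
    - [0, 0, 0]
    - [2.6, 2.9, 0]
    - [2.6, 2.9, 0]
    - [2.6, 2.9, 0]
    - [2.6, 2.9, 0]
    - [2.6, 2.9, 0]
    - [2.6, 2.9, 0]
    - [2.6, 2.9, 0]
    - [2.6, 2.9, 0]
    - [2.6, 2.9, 0]
    - [2.6, 2.9, 0]
    - [2.6, 2.9, 0]
    - [2.6, 2.9, 0]
    - [2.6, 2.9, 0]
    - [2.6, 2.9, 0]
    - [2.6, 2.9, 0]
    - [2.6, 2.9, 0]
    - [2.6, 2.9, 0]
    - [2.6, 2.9, 0]
    - [2.6, 2.9, 0]
  turn: [-5.9, 0, 0, 0, 0, 0, 0, 0, 0, 0, 0, 0, 0, 0, 0, 0, 0, 0, 0, 0]
  grip: [0.4, 0.4, 0.4, 0.4, 0.4, 0.4, 0.4, 0.4, 0.4, 0.4, 0.4, 0.4, 0.4, 0.4, 0.4, 0.4, 0.4, 0.4, 0.4, 0.4]

```text
time_s: 1.82
tcp_pos: [0.557, -0.038, 0.2561]
eef_rot: [0.997, -0.073, -0.0, -0.0]
force: [1.3, 2.0, 1.3]
finger_gap: 0.0598
grip_force: 0.0
```

```bash
cat > st.py <<'E'
from h import *
s,M=toolxy(); print(s['time_s'],'feeder',(w2f(s['tcp_pos'][:2])*1000).round(1),'z',s['tcp_pos'][2],'toolx',(RF.T@M[:2,0]).round(4),'zt',M[:,2].round(4),'gap',s['finger_gap'],'F',np.round(s['force'],2),'q',np.round(s['qpos'],2))
E
python3 st.py
```

```text
1.8167 feeder [[-38.4  19.8]] z 0.2560580137466016 toolx [-4.e-04 -1.e+00] zt [-2.e-04  1.e-04 -1.e+00] gap 0.05979890249629421 F [1.33 2.   1.33] q [ 0.29 -0.07 -0.03 -0.   -1.62  1.13]
```

play_rows:
  travel:
    - [2.5, 3, 0]
    - [2.5, 3, 0]
    - [2.5, 3, 0]
    - [2.5, 3, 0]
    - [2.5, 2.9, 0]
    - [0, 0, 4]
    - [0, 0, 4]
    - [0, 0, 4]
    - [0, 0, 4]
    - [0, 0, 3]
    - [0, 0, 1.6]
    - [0, 0, 0]
    - [0, 0, 0]
  turn: [0, 0, 0, 0, 0, 0, 0, 0, 0, 0, 0, 0, 0]
  grip: [0.4, 0.4, 0.4, 0.4, 0.4, 0.4, 0.4, 0.4, 0.4, 0.4, 0.4, 0.4, 0.4]

```text
time_s: 2.9
tcp_pos: [0.6577, -0.2018, 0.0495]
eef_rot: [0.997, -0.073, -0.001, 0.0]
force: [-0.3, 0.0, 0.3]
finger_gap: 0.0598
grip_force: 0.0
```

```bash
python3 - <<'E'
from st import *
im=viewer.read_camera('side'); cv2.imwrite('pics/s2.png',cv2.resize(im[200:320,160:360,::-1],None,fx=3.6,fy=3.6,interpolation=cv2.INTER_CUBIC))
E
```

```text
2.9 feeder [[-185.7 -103.8]] z 0.049543990953080194 toolx [-1.e-04 -1.e+00] zt [-2.3e-03 -5.0e-04 -1.0e+00] gap 0.05983991208368661 F [-0.35  0.    0.34] q [-0.01  0.34  0.04  0.   -1.28  1.43]
```

View pics/s2.png

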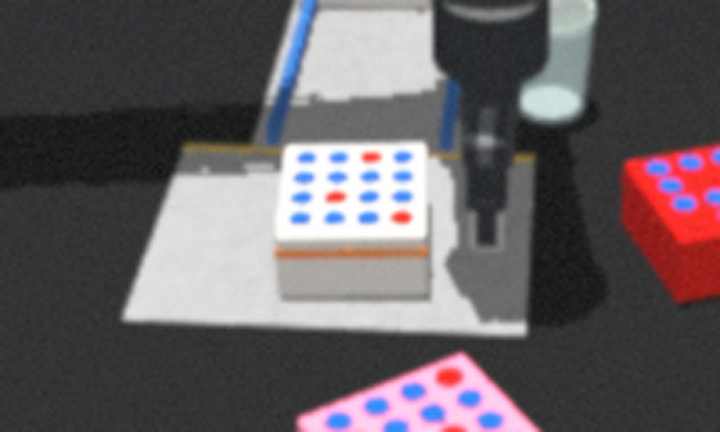

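The fingers (crop (485,240)) are low and clear to the right of the cassette. I push slowly to the left, stopping slightly short of centre, then check.

play_rows:
  travel:
    - [-0.5, 0, 0]
    - [-0.5, 0, 0]
    - [-0.5, 0, 0]
    - [-0.3, 0, 0]
    - [-0.2, 0, 0]
    - [-0.2, 0, 0]
    - [-0.2, 0, 0]
    - [-0.2, 0, 0]
    - [-0.2, 0, 0]
    - [-0.2, 0, 0]
    - [-0.2, 0, 0]
    - [-0.2, 0, 0]
    - [-0.2, 0, 0]
    - [-0.2, 0, 0]
    - [-0.2, 0, 0]
    - [-0.2, 0, 0]
    - [0, 0, 0]
    - [0, 0, 0]
    - [0, 0, 0]
  turn: [0, 0, 0, 0, 0, 0, 0, 0, 0, 0, 0, 0, 0, 0, 0, 0, 0, 0, 0]
  grip: [0.4, 0.4, 0.4, 0.4, 0.4, 0.4, 0.4, 0.4, 0.4, 0.4, 0.4, 0.4, 0.4, 0.4, 0.4, 0.4, 0.4, 0.4, 0.4]

```text
time_s: 4.53
tcp_pos: [0.6165, -0.1954, 0.0504]
eef_rot: [0.997, -0.073, -0.0, -0.0]
force: [0.1, 0.4, -0.2]
finger_gap: 0.0597
grip_force: 0.0
```

```bash
cat >> h.py <<'E'
def fit(name):
    "pose from the known start grid: match caps nearest-neighbour by ICP-like rect, print"
    c,im=cassette(name); print(len(c),'rect caps',cv2.minAreaRect((c*1000).astype(np.float32)))
    f=(w2f(back('top',np.argwhere(im.min(2)>=250)[:,::-1],.053))*1000)
    f=f[(f[:,0]>-280)&(f[:,0]<155)&(abs(f[:,1])<75)].astype(np.float32); print('rect white',cv2.minAreaRect(f))
E
python3 - <<'E'
from st import *
fit('pics/t3.png')
E
```

```text
4.5333 feeder [[-185.4  -62.1]] z 0.05036269789400893 toolx [-2.e-04 -1.e+00] zt [-4.e-04  1.e-04 -1.e+00] gap 0.05967397766284874 F [ 0.07  0.39 -0.22] q [ 0.    0.23 -0.08 -0.   -1.26  1.42]
16 rect caps ((-183.27706909179688, -1.8746261596679688), (72.3715591430664, 67.94190216064453), 0.8829174637794495)
rect white ((-56.47660827636719, 3.2524566650390625), (146.57901000976562, 405.64080810546875), 89.4339828491211)
```

play_rows:
  travel:
    - [-0.2, 0, 0]
    - [0, 0, 0]
    - [0, 0, 0]
    - [1, 0, 0]
    - [2, 0, 0]
    - [0, 0, -4]
    - [0, 0, -4]
    - [0, 0, 0]
    - [0, 0, 0]
    - [0, 0, 0]
    - [0, 0, 0]
    - [0, 0, 0]
    - [0, 0, 0]
    - [0, 0, 0]
    - [0, 0, 0]
    - [0, 0, 0]
    - [0, 0, 0]
    - [0, 0, 0]
    - [0, 0, 0]
    - [0, 0, 0]
  turn: [0, 0, 0, 0, 0, 0, 0, 7, 7, 7, 7, 7, 7, 7, 7, 7, 7, 7, 7, 6]
  grip: [0.4, 0.4, 0.4, 0.4, 0.4, 0.4, 0.4, 0.4, 0.4, 0.4, 0.4, 0.4, 0.4, 0.4, 0.4, 0.4, 0.4, 0.4, 0.4, 0.4]

```text
time_s: 6.25
tcp_pos: [0.6442, -0.1996, 0.1302]
eef_rot: [-0.651, 0.759, 0.0, -0.0]
force: [-0.6, -0.2, -0.5]
finger_gap: 0.0598
grip_force: 0.0
```

play_rows:
  travel:
    - [3, 3, 0]
    - [3, 3, 0]
    - [2.7, 3, 0]
    - [0, 0, 0]
    - [0, 0, 0]
  turn: [0, 0, 0, 0, 0]
  grip: [0.4, 0.4, 0.4, 0.4, 0.4]

```text
time_s: 6.67
tcp_pos: [0.5425, -0.2728, 0.131]
eef_rot: [-0.652, 0.758, -0.0, 0.0]
force: [0.5, -0.4, -0.1]
finger_gap: 0.0594
grip_force: 0.0
```

```bash
python3 st.py
```

```text
6.6667 feeder [[-2.728e+02 -1.000e-01]] z 0.13096622338536476 toolx [-1.      0.0026] zt [ 6.e-04 -2.e-04 -1.e+00] gap 0.05944859219930864 F [ 0.55 -0.35 -0.1 ] q [-0.14  0.08 -0.1   0.   -1.39 -0.01]
```

play_rows:
  travel:
    - [0, 0, 4]
    - [0, 0, 4]
    - [0, 0, 0]
    - [-1, 0, 0]
    - [-0.5, 0, 0]
    - [-0.4, 0, 0]
    - [-0.4, 0, 0]
    - [-0.4, 0, 0]
    - [-0.4, 0, 0]
    - [-0.4, 0, 0]
    - [-0.4, 0, 0]
    - [-0.4, 0, 0]
    - [-0.4, 0, 0]
    - [-0.4, 0, 0]
    - [-0.4, 0, 0]
    - [-0.4, 0, 0]
    - [-0.4, 0, 0]
    - [-0.3, 0, 0]
    - [-0.2, 0, 0]
    - [0, 0, 0]
  turn: [-0.15, 0, 0, 0, 0, 0, 0, 0, 0, 0, 0, 0, 0, 0, 0, 0, 0, 0, 0, 0]
  grip: [0.4, 0.4, 0.4, 0.4, 0.4, 0.4, 0.4, 0.4, 0.4, 0.4, 0.4, 0.4, 0.4, 0.4, 0.4, 0.4, 0.4, 0.4, 0.4, 0.4]

```text
time_s: 8.33
tcp_pos: [0.5536, -0.2036, 0.0501]
eef_rot: [-0.654, 0.756, 0.0, 0.0]
force: [-0.8, -1.5, 1.1]
finger_gap: 0.0598
grip_force: 0.8
```

```bash
python3 - <<'E'
from st import *
fit('pics/t4.png')
im=cv2.imread('pics/t4.png'); cv2.imwrite('pics/t4c.png',cv2.resize(im[185:305,160:380],None,fx=3.6,fy=3.6,interpolation=cv2.INTER_CUBIC))
E
```

```text
8.3333 feeder [[-202.7   -1.1]] z 0.050051640174644994 toolx [-1.     -0.0028] zt [-2.e-04  6.e-04 -1.e+00] gap 0.05975239397829506 F [-0.83 -1.51  1.11] q [-0.01  0.09 -0.24 -0.   -1.24 -0.13]
2 rect caps ((-65.75741577148438, -104.81707000732422), (34.05076599121094, 0.0), 90.42059326171875)
rect white ((-55.5992431640625, 1.3765869140625), (147.29632568359375, 406.3688659667969), 89.98982238769531)
```

View pics/t4c.png

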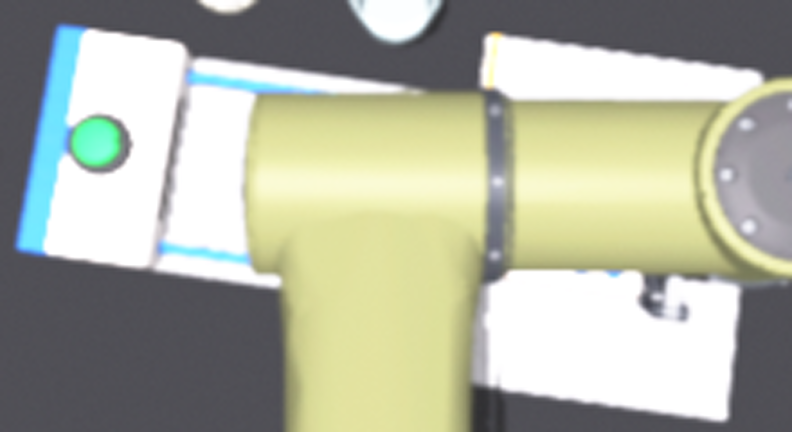

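The arm hides the cassette from the top camera, so I use the side camera and draw the predicted outline on it.

```bash
cat >> h.py <<'E'
def side(name,ox,oy=0,yaw=0,dx=11):
    im=viewer.read_camera('side')[:,:,::-1].copy()
    k=4; x0,y0=200,150; big=cv2.resize(im[y0:y0+140,x0:x0+150],None,fx=k,fy=k,interpolation=cv2.INTER_CUBIC)
    a=np.array([[55,49],[55,-49],[-55,-49],[-55,49]])/1000; c,s=np.cos(yaw),np.sin(yaw); a=a@np.array([[c,s],[-s,c]])+[ox,oy]
    for z in(.003,.053):
        p=proj('side',np.c_[f2w(a),np.full(4,z)]); q=((p-[x0,y0]+.5)*k).astype(int); cv2.polylines(big,[q],True,(0,255,0),1)
    for y in(.06,-.06):
        p=proj('side',np.c_[f2w([[-.06,y],[.16,y]]),[.018]*2]); q=((p-[x0,y0]+.5)*k).astype(int); cv2.polylines(big,[q],False,(0,0,255),1)
    cv2.imwrite(name,big)
E
python3 - <<'E'
from h import *
side('pics/s5.png',-.137)
E
```

```text
(no output)
```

View pics/s5.png

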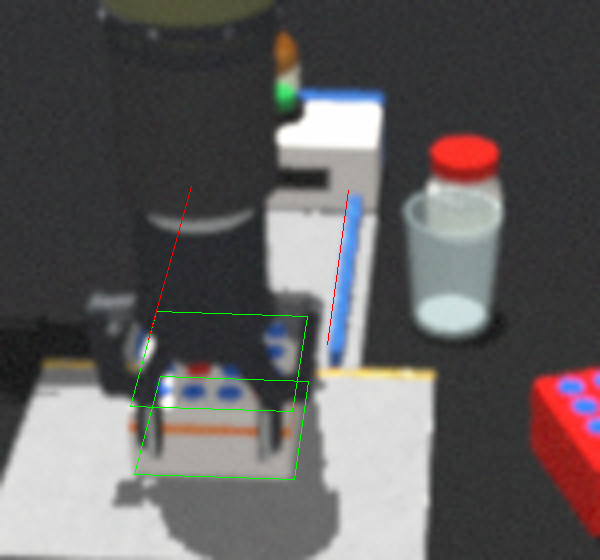

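The predicted outline sits on the cassette (rear bottom corners at about (135,474) and (295,479)). Both it and the rail line are off by the same ~3 px, so the cassette is centred to about 2 mm. I continue down the lane.

play_rows:
  travel:
    - [-0.4, 0, 0]
    - [-0.6, 0, 0]
    - [-0.6, 0, 0]
    - [-0.6, 0, 0]
    - [-0.6, 0, 0]
    - [-0.6, 0, 0]
    - [-0.6, 0, 0]
    - [-0.6, 0, 0]
    - [-0.6, 0, 0]
    - [-0.6, 0, 0]
    - [-0.6, 0, 0]
    - [-0.6, 0, 0]
    - [-0.6, 0, 0]
    - [-0.6, 0, 0]
    - [-0.6, 0, 0]
    - [-0.6, 0, 0]
    - [-0.6, 0, 0]
    - [-0.4, 0, 0]
    - [-0.2, 0, 0]
    - [0, 0, 0]
  turn: [0, 0, 0, 0, 0, 0, 0, 0, 0, 0, 0, 0, 0, 0, 0, 0, 0, 0, 0, 0]
  grip: [0.4, 0.4, 0.4, 0.4, 0.4, 0.4, 0.4, 0.4, 0.4, 0.4, 0.4, 0.4, 0.4, 0.4, 0.4, 0.4, 0.4, 0.4, 0.4, 0.4]

```text
time_s: 10.1
tcp_pos: [0.5691, -0.0988, 0.0505]
eef_rot: [-0.655, 0.756, -0.0, 0.0]
force: [-0.3, 0.1, -0.5]
finger_gap: 0.0599
grip_force: 0.0
```

```bash
python3 - <<'E'
from st import *
side('pics/s6.png',w2f(s['tcp_pos'][:2])[0,0]+.066)
E
```

```text
10.1 feeder [[-96.8  -1.1]] z 0.050496884960977845 toolx [-1.    -0.003] zt [ 5.e-04  2.e-04 -1.e+00] gap 0.0598974910713275 F [-0.26  0.11 -0.5 ] q [ 0.18  0.06 -0.28 -0.   -1.24 -0.32]
```

View pics/s6.png

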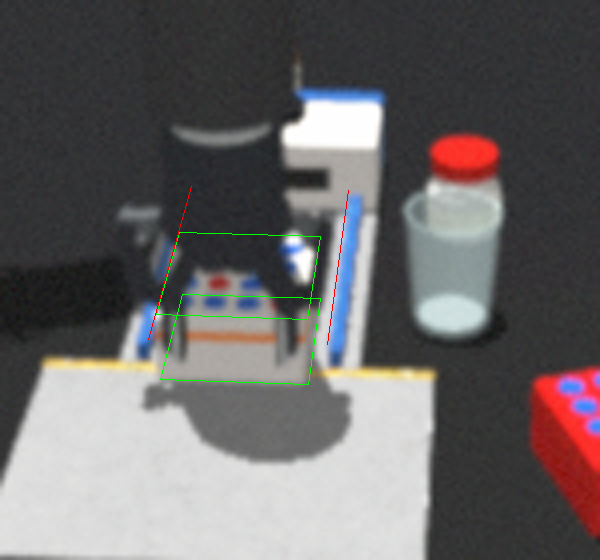

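Still straight and centred (rear corners at (163,380) and (309,383)). I push on.

play_rows:
  travel:
    - [-0.4, 0, 0]
    - [-0.7, 0, 0]
    - [-0.7, 0, 0]
    - [-0.7, 0, 0]
    - [-0.7, 0, 0]
    - [-0.7, 0, 0]
    - [-0.7, 0, 0]
    - [-0.7, 0, 0]
    - [-0.7, 0, 0]
    - [-0.7, 0, 0]
    - [-0.7, 0, 0]
    - [-0.7, 0, 0]
    - [-0.7, 0, 0]
    - [-0.7, 0, 0]
    - [-0.7, 0, 0]
    - [-0.7, 0, 0]
    - [-0.7, 0, 0]
    - [-0.4, 0, 0]
    - [-0.2, 0, 0]
    - [0, 0, 0]
  turn: [0, 0, 0, 0, 0, 0, 0, 0, 0, 0, 0, 0, 0, 0, 0, 0, 0, 0, 0, 0]
  grip: [0.4, 0.4, 0.4, 0.4, 0.4, 0.4, 0.4, 0.4, 0.4, 0.4, 0.4, 0.4, 0.4, 0.4, 0.4, 0.4, 0.4, 0.4, 0.4, 0.4]

```text
time_s: 11.82
tcp_pos: [0.5864, 0.0222, 0.05]
eef_rot: [-0.655, 0.756, 0.0, 0.0]
force: [0.3, -1.0, -0.2]
finger_gap: 0.0593
grip_force: 0.1
```

```bash
python3 st.py
```

```text
11.8167 feeder [[25.4 -0.4]] z 0.04996879223784534 toolx [-1.     -0.0028] zt [-1.e-04  9.e-04 -1.e+00] gap 0.05934316477616231 F [ 0.31 -1.05 -0.24] q [ 0.38  0.08 -0.25 -0.   -1.24 -0.52]
```

Expected contact with the stop is near TCP x = 39 mm, 13.6 mm further on.

play_rows:
  travel:
    - [-0.3, 0, 0]
    - [-0.3, 0, 0]
    - [-0.2, 0, 0]
    - [-0.2, 0, 0]
    - [-0.1, 0, 0]
    - [-0.1, 0, 0]
    - [-0.1, 0, 0]
    - [-0.1, 0, 0]
    - [0, 0, 0]
  turn: [0, 0, 0, 0, 0, 0, 0, 0, 0]
  grip: [0.4, 0.4, 0.4, 0.4, 0.4, 0.4, 0.4, 0.4, 0.4]

```text
time_s: 12.57
tcp_pos: [0.5874, 0.0326, 0.05]
eef_rot: [-0.654, 0.757, -0.001, -0.003]
force: [-2.5, -12.4, 1.7]
finger_gap: 0.0599
grip_force: 5.8
```

```bash
python3 st.py
```

```text
12.5667 feeder [[35.9  0. ]] z 0.050032179987709695 toolx [-1.e+00 -6.e-04] zt [-0.0031 -0.0042 -1.    ] gap 0.05986209814309468 F [ -2.5  -12.4    1.73] q [ 0.4   0.09 -0.25  0.   -1.24 -0.54]
```

It is seated: 12 N against the stop. I back off, rise, shut the fingers and move above the button.

play_rows:
  travel:
    - [0.5, 0, 0]
    - [1.5, 0, 0]
    - [1, 0, 0]
    - [0, 0, -4]
    - [0, 0, -4]
    - [0, 0, -4]
    - [0, 0, 0]
    - [-3.5, 0, 0]
    - [-3.5, 0, 0]
    - [-3.5, 0, 0]
    - [-3.5, 0, 0]
    - [-3.5, 0, 0]
    - [-2.6, 0, 0]
    - [0, 0, 0]
    - [0, 0, 0]
    - [0, 0, 0]
  turn: [0, 0, 0, 0, 0, 0, 0, 0, 0, 0, 0, 0, 0, 0, 0, 0]
  grip: [0.4, 0.4, 0.4, 0.4, 0.4, 0.4, -1, -1, -1, -1, -1, -1, -1, -1, -1, -1]

```text
time_s: 13.9
tcp_pos: [0.613, 0.204, 0.1701]
eef_rot: [-0.654, 0.756, 0.0, -0.0]
force: [0.5, -0.8, 0.5]
finger_gap: -0.0002
grip_force: 0.0
```

```bash
python3 - <<'E'
from st import *
print('button',w2f([.6139,.2013])*1000)
c,im=cassette('pics/t7.png'); print(len(c),cv2.minAreaRect((c*1000).astype(np.float32)))
cv2.imwrite('pics/t7c.png',cv2.resize(im[185:305,160:380,::-1],None,fx=3.6,fy=3.6,interpolation=cv2.INTER_CUBIC))
E
```

```text
13.9 feeder [[ 2.092e+02 -2.000e-01]] z 0.17009228541927215 toolx [-1.     -0.0025] zt [-1.e-04  1.e-04 -1.e+00] gap -0.00016204626609771605 F [ 0.48 -0.81  0.46] q [ 0.63  0.17  0.07 -0.   -1.47 -0.77]
button [[206.64022505  -1.53211983]]
16 ((104.02336120605469, 3.1868057250976562), (73.43305206298828, 66.45446014404297), 0.002890492556616664)
```

View pics/t7c.png

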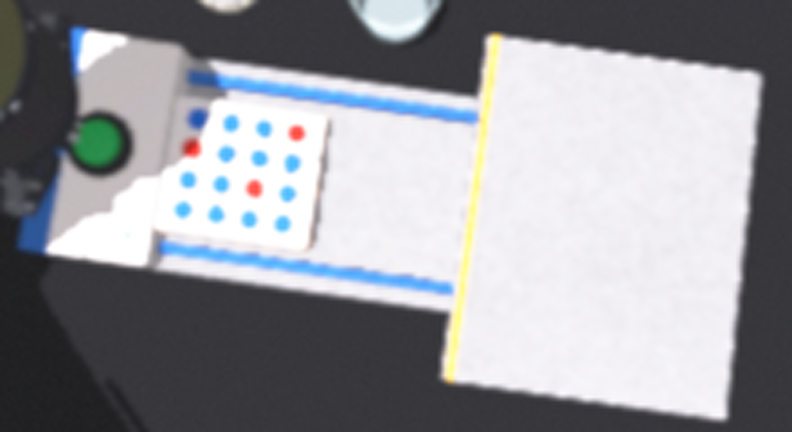

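The cassette is home at (104, 3) mm and straight. Now the button: descend in small steps and watch the force.

play_rows:
  travel:
    - [0.3, 0, 2]
    - [0, 0, 3]
    - [0, 0, 1.5]
    - [0, 0, 0.3]
    - [0, 0, 0.2]
    - [0, 0, 0.2]
    - [0, 0, 0.2]
    - [0, 0, 0.2]
    - [0, 0, 0]
  turn: [0, 0, 0, 0, 0, 0, 0, 0, 0]
  grip: [-1, -1, -1, -1, -1, -1, -1, -1, -1]

```text
time_s: 14.7
tcp_pos: [0.6129, 0.2, 0.1009]
eef_rot: [-0.654, 0.756, -0.001, 0.001]
force: [-15.2, -2.3, 22.9]
finger_gap: 0.0
grip_force: 11.7
```

Force is 23 N with a sideways part. I back off slightly and look from the side.

play_rows:
  travel:
    - [0, 0, -0.6]
    - [0, 0, -0.5]
    - [0, 0, 0]
  turn: [0, 0, 0]
  grip: [-1, -1, -1]

```text
time_s: 14.95
tcp_pos: [0.6134, 0.2008, 0.1075]
eef_rot: [-0.654, 0.757, -0.0, 0.002]
force: [0.5, 0.6, -0.3]
finger_gap: -0.0001
grip_force: 0.0
```

```bash
python3 - <<'E'
from st import *
im=viewer.read_camera('side'); cv2.imwrite('pics/s8.png',cv2.resize(im[130:250,200:350,::-1],None,fx=5,fy=5,interpolation=cv2.INTER_CUBIC))
print(s['torque'], (proj('side',[[.6129,.2,s['tcp_pos'][2]-.025],[.6129,.2,.06]])-[200,130])*5)
E
```

```text
14.95 feeder [[206.1  -1.1]] z 0.10748611794447496 toolx [-1.     -0.0013] zt [ 0.003   0.0015 -1.    ] gap -0.00011624401240667522 F [ 0.54  0.64 -0.33] q [ 0.63  0.19 -0.03  0.   -1.35 -0.77]
[-0.04136956 -0.0063854   0.05016178] [[340.58346029 204.90452654]
 [341.44138343 238.18824567]]
```

View pics/s8.png

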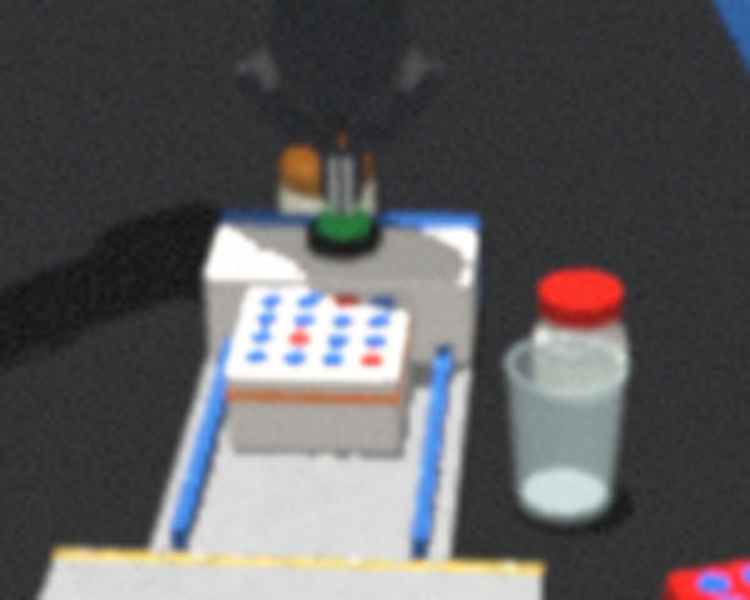

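The fingertips sit at the button top, near its centre (crop (341,215)), and the cassette is still home. I repeat the press in finer steps to confirm the travel.

play_rows:
  travel:
    - [0, 0, 0.2]
    - [0, 0, 0.1]
    - [0, 0, 0]
  turn: [0, 0, 0]
  grip: [-1, -1, -1]

```text
time_s: 15.25
tcp_pos: [0.6131, 0.201, 0.1024]
eef_rot: [-0.654, 0.756, -0.001, 0.0]
force: [2.0, -1.7, 4.2]
finger_gap: 0.0002
grip_force: 2.0
```

play_rows:
  travel:
    - [0, 0, 0.2]
    - [0, 0, 0]
  turn: [0, 0]
  grip: [-1, -1]

```text
time_s: 15.42
tcp_pos: [0.6131, 0.201, 0.1012]
eef_rot: [-0.654, 0.756, -0.001, 0.0]
force: [2.8, -3.3, 6.4]
finger_gap: -0.0004
grip_force: 3.1
```

play_rows:
  travel:
    - [0, 0, 0.2]
    - [0, 0, 0]
  turn: [0, 0]
  grip: [-1, -1]

```text
time_s: 15.58
tcp_pos: [0.6132, 0.201, 0.101]
eef_rot: [-0.654, 0.756, -0.001, 0.001]
force: [-2.5, -3.6, 12.8]
finger_gap: -0.0002
grip_force: 6.8
```

play_rows:
  travel:
    - [0, 0, 0.3]
    - [0, 0, 0]
    - [0, 0, 0]
  turn: [0, 0, 0]
  grip: [-1, -1, -1]

```text
time_s: 15.83
tcp_pos: [0.6133, 0.201, 0.1008]
eef_rot: [-0.655, 0.756, -0.002, 0.001]
force: [-10.0, -3.7, 25.0]
finger_gap: -0.0
grip_force: 12.2
```

The spring rises to about 5 N and then meets a hard stop at TCP z = 0.101, so the button is fully down. I let go.

play_rows:
  travel:
    - [0, 0, -1]
    - [0, 0, -3]
    - [0, 0, -4]
    - [0, 0, -4]
    - [0, 0, 0]
    - [0, 0, 0]
    - [0, 0, 0]
  turn: [0, 0, 0, 0, 0, 0, 0]
  grip: [-1, -1, -1, -1, -1, -1, -1]

```text
time_s: 16.42
tcp_pos: [0.6119, 0.2018, 0.2137]
eef_rot: [-0.654, 0.756, 0.001, -0.001]
force: [-1.0, 0.4, -1.6]
finger_gap: -0.0003
grip_force: 0.0
```

```bash
python3 - <<'E'
from st import *
c,im=cassette('pics/t9.png'); print(len(c),cv2.minAreaRect((c*1000).astype(np.float32)))
if abs(s['force']).max()<3: print(r.close_job())
E
```

```text
16.4167 feeder [[206.9   0.6]] z 0.2136531066553953 toolx [-1.     -0.0027] zt [-2.5e-03  2.0e-04 -1.0e+00] gap -0.0002660210712982746 F [-1.04  0.39 -1.56] q [ 0.63  0.16  0.13 -0.   -1.55 -0.77]
16 ((103.99457550048828, 3.2769813537597656), (66.28504943847656, 73.39042663574219), 89.99198150634766)
the job is handed in; nothing more can be done
None
```

The job is handed in, with no verdict returned: the cassette measures home and straight against the housing at feeder (104, 3) mm, and the green button was pressed to its hard stop and released.

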